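# Copy the booklet lying on the copier's glass

## Robot

A 7-joint arm with a two-finger parallel gripper is mounted at the origin on the work surface. World frame = base frame: x ahead of the robot, y to its left, z up, the work surface at z = 0. Lengths are in m, angles in rad, forces in N, time in s.
With the tool pointing down it reaches from about 0.35 to 0.9 m from the base axis. Payload 19.9 kg.
Tool frame: the origin (TCP) lies between the finger pads; the fingertips stand 19 mm ahead of it and the grasp point (between the pads) is the TCP; z points along the fingers, y is the direction in which the jaws open and shut (so a half turn about z gives the same grasp; the last joint's range is limited). The gripper opens to 94 mm and grips with 3 to 60 N. Pads are 16 mm wide; open, the fingers measure 119 mm over their backs; the gripper's body (75 mm by 177 mm) begins 78 mm behind the grasp point.
Start: joints at [1.286, 0.417, -0.01, 1.614, 0.005, 1.111, -0.053], TCP at [0.15, -0.607, 0.224] pointing down, gripper open.
Joint ranges: [-2.81, 2.81], [-0.39, 2.02], [-1.27, 1.25], [0.06, 2.57], [-1.19, 4.33], [0.19, 2], [-2.82, 2.82]. Speed limits (rad/s): [1.89, 1.89, 2.39, 2.39, 3.01, 3.01, 3.01].

## Interface

Orientations are given as a 3x3 rotation matrix whose columns are the frame's x, y, z axes.
In Python, from rig import robot gives the robot as it stands. Calls block until the motion is done:
- robot.move_ptp(position, orientation): joint-space move of the TCP to a pose.
- robot.move_linear(position, velocity=0.15, frame=None, threshold=None): straight line of the TCP; frame=None keeps the orientation; velocity is the mean speed in m/s. With threshold (N) it stops when the force on the tool has changed by that much, and returns True; else False.
- robot.goto_joints(angles): joint-space move.
- robot.gripper_to(opening): finger opening in m; the grip force is fixed at half the most; returns when the fingers have stopped.
- robot.pause(seconds).
- robot.ik(position, orientation): joint angles nearest the present ones, or None.
- robot.get_state(): the state.
- robot.grab_frame(name): name is "scene" or "top" or "wrist"; returns the picture (400x640x3 uint8, red, green, blue); there is no depth.
- robot.camera_info(name): a dict with "fx", "fy", "cx", "cy" (pixels), "rvec" (rotation vector, rad) and "tvec" (3), from world to camera coordinates, as OpenCV has them. Camera axes: x right, y down, z forward; pixel columns grow to the right and rows downward; lengths in m; the calibration is good to about 2 mm. The wrist camera is an equidistant fisheye: a pixel r from the principal point sees the ray r / f radians off the axis. A picture is of the moment at which its call begins: read the wrist's pose just before it. camera_info takes no time and is no camera call; for the wrist camera it gives the pose at the moment of the call.
A pose or a line that the arm cannot do raises robot.PlanningError and nothing moves.
- robot.sign_off(): hands the job in, once; it reports no verdict.
The state is a dict: "time": time; "qpos": joint angles; "joint_vel": joint speeds; "effort": joint torques, N m; "ee_pos": TCP position; "tool_rot": TCP orientation; "force": force on the tool from outside, world axes, zero at the start; "moment": the same for the moment, N m; "opening": finger opening in m.
Only numpy, scipy, OpenCV 4.12 (cv2) and the standard library are available. Lean on these libraries where they do the work, as an engineer would, in place of code of your own. Each camera call takes 0.05 s, during which the arm holds its last target.

## Task

Make a copy of the booklet on the copier's glass: press the raised end of the power strip's rocker right down to switch it on, press the copier's power key, push the lid down gently until it is fully shut, and then press the big start key. Work with closed fingers: push and press only, in that order, pressing each key right in and letting it come up again. Do not press the stop or paper key, do not lift the lid, and leave the booklet and everything else on the desk where it is.

Things in the scene. Friction and masses are not known exactly. Their poses are not given: they have to be found in the camera images.
- copier: Dark flatbed copier, 450 wide (y), 310 deep (x), fixed. Origin: centre of the underside; x from its front (robot side) to its rear, y to its left, z up. Platen and lid take the right 354; a key strip 90 wide runs front to rear along the left edge (y 135..225, top z 150). Glass z 122, shut lid's top z 154. Output tray juts 75 out in front, 27 high; paper support behind the lid to z 170.
- power_key_top (a point): Centre of the top of the power key: round, 20 diameter, marked with the power sign (broken ring and bar), halfway along the key strip, at x 12, y 180 in the copier's frame. Its top stands 6 above the strip.
- power_key (a joint): Travel of the power key: 0 up, 0.004 m fully in. Spring key, straight down: needs 2.4 N to start and 4.8 N to reach the bottom, where its top is still 2 above the strip; springs back up.
- start_key_top (a point): Centre of the top of the start key: the largest round key, 30 diameter, marked with a diamond, at the front end of the key strip, at x -112, y 180 in the copier's frame. Its top stands 6 above the strip.
- start_key (a joint): Travel of the start key: 0 up, 0.004 m fully in; springs and height as for the power key.
- stop_key (a joint): Travel of the stop key (0 up, 0.004 m in): small 16 x 16 square key with a cross, between start and power key at x -56, y 199 in the copier's frame, top 6 above the strip. Not to be pressed.
- paper_key (a joint): Travel of the paper key (0 up, 0.004 m in): oblong 12 x 26 key beside the stop key, at x -56, y 161 in the copier's frame, top 6 above the strip. Not to be pressed.
- platen_lid (a joint): Lid angle: 0 shut, grows as it opens (0.35 to 0.6 rad at the start). Lid 350 wide, 296 from the hinge at the rear to the front edge, 24 thick (open, up to 325 above the desk), 0.55 kg. A stiff hinge holds it wherever it is left, even slightly open; 1 to 5 N at the push point moves it. As it shuts, that point moves on an arc about the hinge line, down and towards the front.
- lid_push (a point): Where to push the lid: on its upper face, in the middle of its width, 51 from the front edge and 245 from the hinge line. The point's height includes the lid's thickness (24 above the lid's underside, where the hinge line lies).
- lid_hinge (a point): Middle of the lid's hinge line, which runs along the copier's y axis: at x 148, y -47, z 130 in the copier's frame.
- power_strip: Ivory three-way power strip, 280 long (its x), 60 wide, 41 high, fixed to the desk to the right of the copier. Origin: centre of the underside; x points along it from the rocker end (nearest the robot) to the cord end. Three round sockets; a dark plug stands 72 high in the one 82 beyond the centre.
- rocker_raised_end (a point): On the upper face of the rocker's raised half, 3 from its outer end and 14.5 from the pivot: where to press straight down. The raised half is the one away from the sockets (towards the robot); off, this point is 9 above the pivot line, on, 4 above it.
- strip_rocker (a joint): Angle of the dark rocker (22 wide, 34 long along the strip; pivot line across the strip at x -105, z 43 in its frame): 0 off, 0.34 rad fully on. Its face is a shallow V: off, the half towards the sockets is level and the other slopes up; fully on, the half towards the robot is level, 6 above the strip's top. About 2 N tips it; it stays where it is left.
- booklet: Dark red booklet, 125 x 88 x 5, lying on the copier's glass, loose. Origin: centre of the underside. Stays there; the shut lid clears it by 3.
- staple_box: Small cardboard box, 36 x 56 x 18, loose on the rear end of the key strip. Origin: centre of the underside. Leave alone.
- drink_can: Drink can, 66 diameter, 115 high, standing on the desk. Origin: centre of the underside. Leave alone.
- mug: White mug, 80 diameter, 92 high, standing on the desk. Origin: centre of the underside. Leave alone.
- phone: Phone, 146 x 72 x 9, lying left of the copier. Origin: centre of the underside. Leave alone.
- stapler: Stapler, 145 x 36 x 50, right of the power strip. Origin: centre of the underside. Leave alone.
- marker: Marker pen, 120 x 21 x 15, on the desk before the rocker end of the strip. Origin: underside, near the middle. Leave alone.

How it is judged:
On the way, in this order (a step that is already met when the one before it is completed fails the run):
1. the strip's rocker is pressed over to on (value of joint strip_rocker above 0.27 rad), for 0.2 s.
2. with the strip on, the power key is pressed in (value of joint strip_rocker above 0.27 rad and value of joint power_key above 0.0025 m), for 0.1 s.
3. the lid is pushed fully shut, the power key being up again (value of joint strip_rocker above 0.27 rad and value of joint platen_lid below 0.03 rad and value of joint power_key below 0.001 m), for 0.2 s.
4. with the lid shut, the start key is pressed in (value of joint strip_rocker above 0.27 rad and value of joint platen_lid below 0.03 rad and value of joint start_key above 0.0025 m), for 0.1 s.
At the end, for the whole second after the job is handed in: The rocker stands on (over 0.27 of its 0.34 rad), the lid is shut (under 0.03 rad), all keys are up (under 1 mm), and the booklet and the other loose things are within 20 mm of where they were (all of step 3 and value of joint each of start_key, stop_key, paper_key below 0.001 m and not (distance of booklet from where it was at the start of the episode above 0.02 m) and not (distance of staple_box from where it was at the start of the episode above 0.02 m) and not (distance of drink_can from where it was at the start of the episode above 0.02 m) and not (distance of mug from where it was at the start of the episode above 0.02 m) and not (distance of phone from where it was at the start of the episode above 0.02 m) and not (distance of stapler from where it was at the start of the episode above 0.02 m) and not (distance of marker from where it was at the start of the episode above 0.02 m)); the robot touches nothing.
It fails at once if the start key pressed with the lid not shut (value of joint start_key above 0.002 m and value of joint platen_lid above 0.06 rad).
It fails at once if the stop key or the paper key pressed (value of joint any of stop_key, paper_key above 0.002 m).
It fails at once if the lid slammed (closing faster than 2.5 rad/s) (velocity of joint platen_lid below -2.5 rad/s).
It fails at once if the lid lifted (opening faster than 0.3 rad/s, or beyond 0.7 rad) (value of joint platen_lid above 0.7 rad or (value of joint platen_lid above 0.12 rad and velocity of joint platen_lid above 0.3 rad/s)).
It fails at once if a loose thing lifted or shifted by more than 20 mm (distance of any of booklet, staple_box, drink_can, mug, phone, stapler, marker from where it was at the start of the episode above 0.02 m).
It also fails if it takes over 61 s, if anything falls off the work surface, if the arm or the gripper's body presses on something with over 40 N, if the wrist force passes 120 N, or if a joint passes its speed limit or range.

## Working session

There is one attempt and no reset: what is moved stays moved. The work goes in short steps, each a Python script; the robot and the scene stay as the last script left them, time stands still between calls to the robot, and variables do not carry over. Pictures are saved under pics/ and viewed, and the job is handed in when it is done.

```bash
mkdir -p pics; ls; python3 - <<'E'
from rig import robot
import cv2
for n in ("scene","top"):
    cv2.imwrite(f"pics/{n}0.png",robot.grab_frame(n)[:,:,::-1]); print(n,robot.camera_info(n))
s=robot.get_state();print(s["time"],s["ee_pos"],s["tool_rot"],s["opening"],s["force"])
E
```

```text
pics
scene {'fx': 432.5001461915666, 'fy': 432.5001461915666, 'cx': 317.6160869017793, 'cy': 198.85569858447974, 'rvec': array([ 1.67181454,  2.08675989, -0.68047342]), 'tvec': array([ 0.14603507, -0.33698066,  1.67061972])}
top {'fx': 449.13337291755494, 'fy': 449.13337291755494, 'cx': 316.24007240812347, 'cy': 203.9985340670228, 'rvec': array([ 2.11935253, -2.17311624,  0.10862851]), 'tvec': array([-0.00788671,  0.55178795,  1.31858653])}
0.1 [ 0.15016241 -0.60636809  0.22389981] [[ 9.70670380e-01  2.40413969e-01 -3.70669743e-04]
 [ 2.40414231e-01 -9.70669818e-01  1.05007512e-03]
 [-1.07345204e-04 -1.10839110e-03 -9.99999380e-01]] 0.09413061981976399 [0.76761512 1.02974007 0.49902398]
```

View pics/scene0.png

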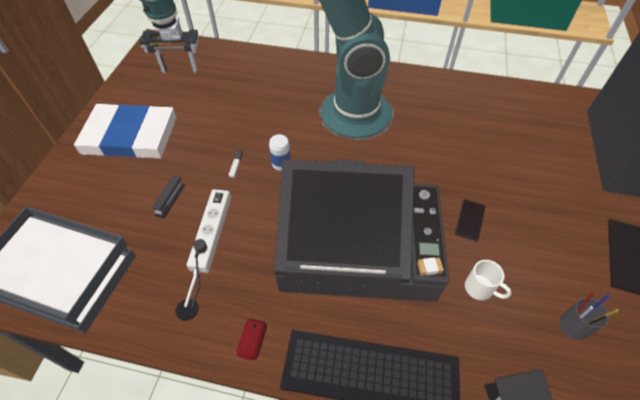

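View pics/top0.png

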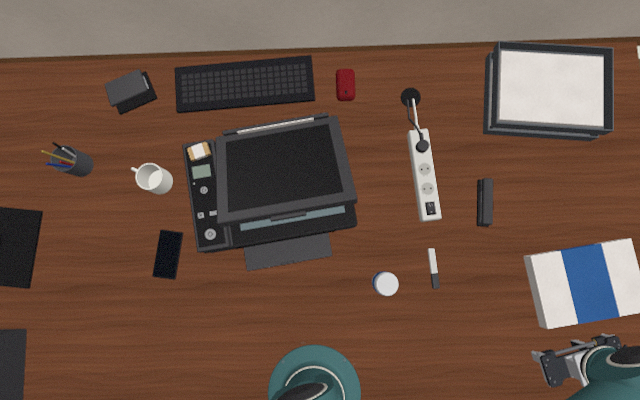

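The top view shows the copier at about (270,185), with the key strip on its left. The start key is near (210,234), the power key near (204,190) and the rocker near (430,208). I'll zoom in to get exact pixels.

```bash
python3 - <<'E'
import cv2
a=cv2.imread("pics/top0.png")
def z(a,x0,y0,x1,y1,s,n):
    c=cv2.resize(a[y0:y1,x0:x1],None,fx=s,fy=s,interpolation=cv2.INTER_CUBIC)
    for x in range((x0+9)//10*10,x1,10):
        cv2.line(c,(int((x-x0+.5)*s),0),(int((x-x0+.5)*s),6 if x%50 else 14),(0,255,255),1)
    for y in range((y0+9)//10*10,y1,10):
        cv2.line(c,(0,int((y-y0+.5)*s)),(6 if y%50 else 14,int((y-y0+.5)*s)),(0,255,255),1)
    cv2.imwrite(n,c)
z(a,175,105,365,275,4,"pics/zc.png")
z(a,380,85,500,295,2.8,"pics/zs.png")
z(a,405,190,445,230,14,"pics/zr.png")
z(cv2.imread("pics/scene0.png"),265,150,460,305,4,"pics/zsc.png")
E
```

```text
(no output)
```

View pics/zc.png

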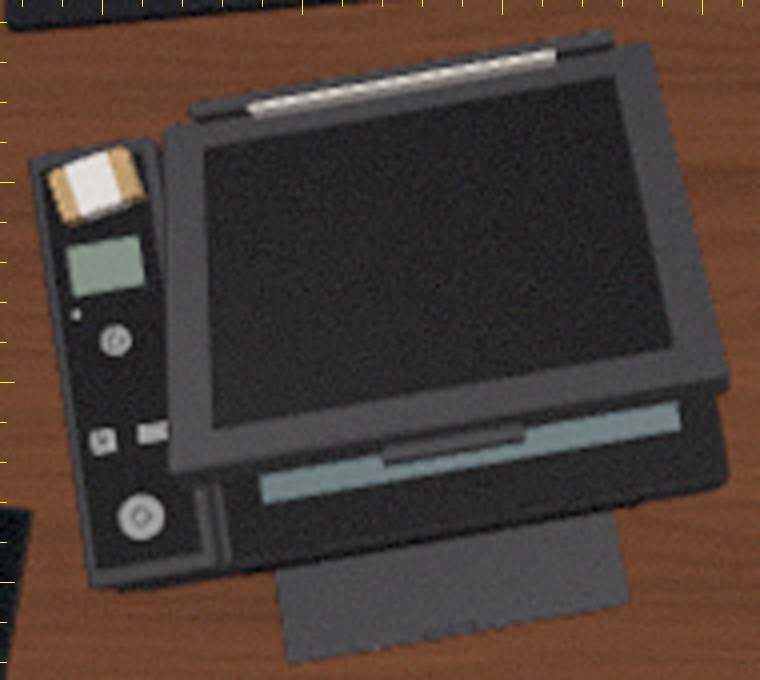

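View pics/zs.png

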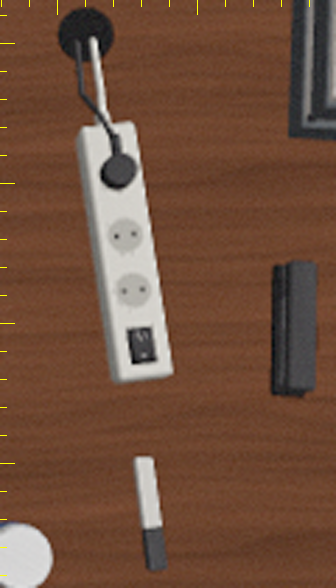

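View pics/zr.png

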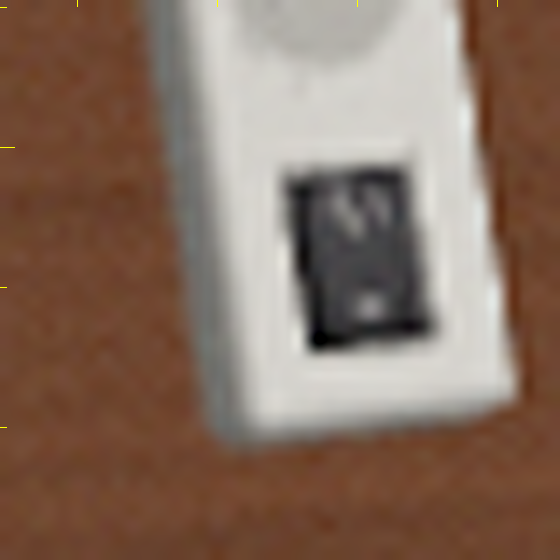

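View pics/zsc.png

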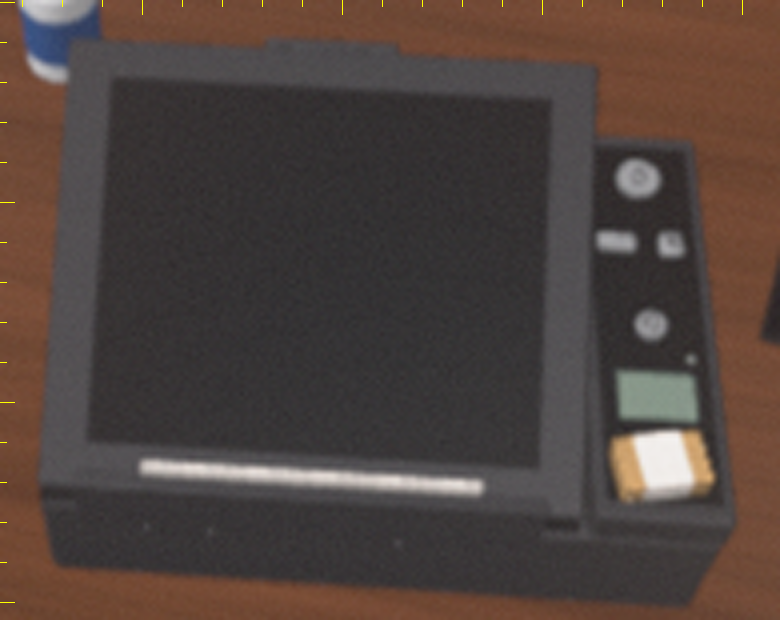

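```bash
cat > h.py <<'E'
import numpy as np, cv2
from rig import robot
def proj(n,P):
    c=robot.camera_info(n); K=np.array([[c["fx"],0,c["cx"]],[0,c["fy"],c["cy"]],[0,0,1.]])
    return cv2.projectPoints(np.array(P,float).reshape(-1,1,3),c["rvec"],c["tvec"],K,None)[0].reshape(-1,2)
def fr(p):  # x,y,yaw -> R,t
    c,s=np.cos(p[2]),np.sin(p[2]); return np.array([[c,-s,0],[s,c,0],[0,0,1]]),np.array([p[0],p[1],0])
def W(p,P):
    R,t=fr(p); return np.atleast_2d(P)@R.T+t
def lidpt(a,r,y,h=0.024): # r from hinge, h above underside, copier frame
    return [0.148-r*np.cos(a)+h*np.sin(a)*1.0, y, 0.130+r*np.sin(a)+h*np.cos(a)]
E
cat > fit.py <<'E'
from h import *
from scipy.optimize import least_squares
def un(l,s,o): return (np.array(l)+.5)/s-.5+np.array(o)
keys=[[-.112,.180,.156],[.012,.180,.156],[-.056,.199,.156]]
tk=un([(142,517),(116,341),(103,441)],4,(175,105)); sk=un([(638,178),(651,325),(671,244)],4,(265,150))
tl=un([(171,468),(727,384)],4,(175,105)); sl=un([(597,68),(70,41)],4,(265,150))
def L(a): return [lidpt(a,.296,.128),lidpt(a,.296,-.222)]
def f(p):
    return np.concatenate([proj("top",W(p,keys))-tk,proj("scene",W(p,keys))-sk,proj("top",W(p,L(p[3])))-tl,proj("scene",W(p,L(p[3])))-sl]).ravel()
r=least_squares(f,[.65,.05,0.1,.45],loss="soft_l1"); print("copier+lid",r.x); print(f(r.x).reshape(-1,2).round(1).tolist())
p=r.x
print("keys",W(p,keys[:2]),"push",W(p,lidpt(p[3],.245,-.047)),"shut",W(p,lidpt(0,.245,-.047)),"hinge",W(p,[.148,-.047,.13]))
st=un([(82,131),(133,123),(172,374),(115,382)],2.8,(380,85)); 
S=[[.14,.03,.041],[.14,-.03,.041],[-.14,-.03,.041],[-.14,.03,.041]]
ro=un([(290,175),(405,168),(432,332),(312,348)],14,(405,190))
Rk=[[-.088,.011,.045],[-.088,-.011,.045],[-.1215,-.011,.051],[-.1215,.011,.051]]
g=lambda q: np.concatenate([proj("top",W(q,S))-st,proj("top",W(q,Rk))-ro]).ravel()
r=least_squares(g,[.6,-.35,.1],loss="soft_l1"); q=r.x; print("strip",q,g(q).reshape(-1,2).round(1).tolist())
print("rocker",W(q,[-.1195,0,.052]), "scene px",proj("scene",W(q,S+[[-.105,0,.046]])).round(0).tolist())
np.savez("fit.npz",p=p,q=q)
E
python3 fit.py
```

```text
copier+lid [0.60134731 0.10809846 0.1498902  0.45032524]
[[-0.7, -0.7], [-0.6, -0.9], [-0.6, -0.6], [-0.1, -0.2], [-0.1, -0.3], [-0.1, -0.3], [-0.5, 3.2], [0.7, -0.6], [-0.5, -0.6], [-0.3, -0.6]]
keys [[0.46372379 0.2693553  0.156     ]
 [0.58633344 0.28787216 0.156     ]] push [[0.54693375 0.0523478  0.25824564]] shut [[0.51245342 0.04714048 0.154     ]] hinge [[0.75470635 0.08372623 0.13      ]]
strip [ 0.63297355 -0.34918867  0.08906442] [[-0.8, -1.4], [0.6, -0.8], [0.2, 0.7], [0.4, 0.1], [0.1, 1.0], [-0.7, 0.6], [-0.6, -0.1], [0.6, -0.4]]
rocker [[ 0.5139472  -0.35981781  0.052     ]] scene px [[205.0, 267.0], [185.0, 264.0], [211.0, 188.0], [229.0, 189.0], [217.0, 196.0]]
```

```bash
cat >> h.py <<'E'
def down(yaw): # tool x axis at yaw, z down
    c,s=np.cos(yaw),np.sin(yaw); return np.array([[c,s,0],[s,-c,0],[0,0,-1.]])
TIP=0.019
E
python3 - <<'E'
from h import *
d=np.load("fit.npz");p,q=d["p"],d["q"]
s=robot.get_state();R=s["tool_rot"];c=robot.camera_info("wrist")
Rc=cv2.Rodrigues(c["rvec"])[0];C=-Rc.T@c["tvec"];print("cam in tool",R.T@(C-s["ee_pos"]), R.T@Rc.T[:,2])
for n,P,yaws in [("rock",[.514,-.360,.071],[q[2],q[2]+np.pi]),("rockhi",[.514,-.360,.44],[q[2]]),("pow",[.586,.288,.17],[p[2]+np.pi/2,p[2]-np.pi/2]),("powhi",[.586,.288,.44],[p[2]+np.pi/2,p[2]-np.pi/2]),("start",[.464,.269,.17],[p[2]+np.pi/2,p[2]-np.pi/2]),("lid",[.547,.052,.30],[p[2],p[2]+np.pi])]:
    for y in yaws:
        k=robot.ik(P,down(y));print(n,round(y,2),None if k is None else k.round(2))
E
```

```text
cam in tool [ 0.07724979 -0.0013087  -0.1607549 ] [-2.65176656e-01 -4.09618282e-05  9.64199844e-01]
rock 0.09 [ 0.65  0.6  -0.12  1.72  0.09  0.83 -0.99]
rock 3.23 [ 1.03  0.69 -0.64  1.7   0.5   0.92  1.84]
rockhi 0.09 [ 0.68  0.32 -0.16  1.27  0.05  1.55 -0.96]
pow 1.72 [ 0.11  0.7  -0.92  1.57  0.58  1.17 -0.78]
pow -1.42 [ 0.19  0.78 -1.09  1.56  0.72  1.24  2.27]
powhi 1.72 [ 0.18  0.62 -1.24  1.18  0.59  1.71 -0.75]
powhi -1.42 [ 0.13  0.56 -1.09  1.18  0.49  1.67  2.46]
start 1.72 [ 0.13  0.46 -0.89  1.87  0.42  1.01 -0.8 ]
start -1.42 [ 0.25  0.55 -1.08  1.86  0.55  1.07  2.24]
lid 0.15 [ 0.54  0.31 -0.85  1.69  0.25  1.25 -1.79]
lid 3.29 [ 0.68  0.38 -1.06  1.68  0.35  1.28  1.27]
```

```bash
python3 - <<'E'
from h import *
d=np.load("fit.npz");q=d["q"]
robot.gripper_to(0.0)
P=W(q,[-.1195,0,0])[0]
robot.move_ptp([P[0]-.04,P[1],.16],down(q[2]))
c=robot.camera_info("wrist");im=robot.grab_frame("wrist");cv2.imwrite("pics/w1.png",im[:,:,::-1])
s=robot.get_state();print(s["time"],s["ee_pos"],s["opening"],s["force"],c)
K=np.array([[c["fx"],0,c["cx"]],[0,c["fy"],c["cy"]],[0,0,1.]])
X=W(q,[[-.1195,0,.052],[-.14,.03,.041],[-.14,-.03,.041],[-.088,.011,.046],[-.088,-.011,.046]])
print(cv2.fisheye.projectPoints(X.reshape(-1,1,3),c["rvec"],c["tvec"],K,np.zeros(4))[0].reshape(-1,2).round(0))
E
```

```text
3.0917 [ 0.47322113 -0.36105396  0.16015629] 0.0005160712671326499 [-0.16496978 -0.60301948  0.03265217] {'fx': 309.70691628693146, 'fy': 309.70691628693146, 'cx': 318.29353906406106, 'cy': 202.84634508082894, 'rvec': array([-2.16297271,  1.97875659,  0.26751569]), 'tvec': array([-0.40033248,  0.4126741 ,  0.44648585])}
[[323. 161.]
 [290. 182.]
 [355. 182.]
 [310. 125.]
 [335. 125.]]
```

View pics/w1.png

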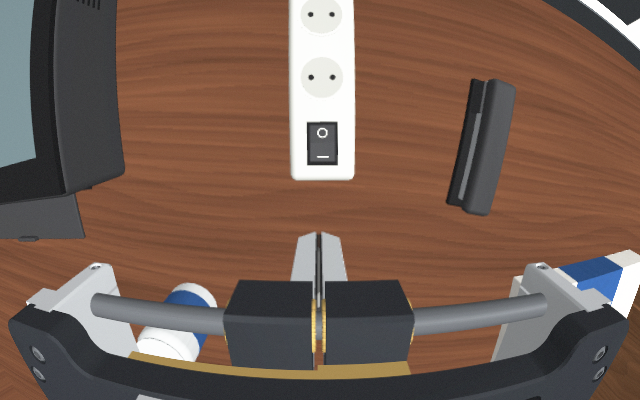

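The wrist view shows the rocker at (308–337, 122–164) and the strip's end corners at (291,180) and (354,180). That matches my prediction to within 2 px, so I'll press the rocker.

```bash
python3 - <<'E'
from h import *
d=np.load("fit.npz");q=d["q"]
P=W(q,[-.1205,0,0])[0]
robot.move_linear([P[0],P[1],.07+TIP],.15)
s=robot.get_state();print(s["ee_pos"],s["force"])
r=robot.move_linear([P[0],P[1],.0445+TIP],.03,threshold=14)
s=robot.get_state();print(r,s["ee_pos"]-[0,0,TIP],s["force"])
robot.pause(.3);s=robot.get_state();print(s["ee_pos"][2]-TIP,s["force"])
robot.move_linear([P[0],P[1],.12+TIP],.15)
robot.move_linear([P[0]-.04,P[1],.16],.2)
cv2.imwrite("pics/w2.png",robot.grab_frame("wrist")[60:230,220:420,::-1].repeat(3,0).repeat(3,1));print(robot.get_state()["time"])
E
```

```text
[ 0.5127692  -0.36031877  0.08948424] [-0.60369727 -0.08244899 -0.19973822]
True [ 0.51253355 -0.36004317  0.04729711] [-4.31763719  2.1485321  13.24374606]
0.04730546265938068 [-4.25865958  2.07115138 12.99377088]
5.875
```

View pics/w2.png

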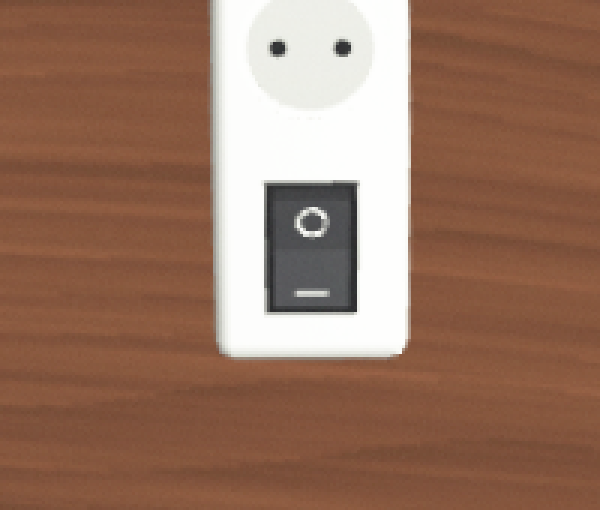

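The tip bottomed at z 47.3 mm under 13 N, which is the expected fully-on height, and the rocker's shading has changed. Next I'll lift over the lid and go to the power key.

```bash
python3 - <<'E'
from h import *
d=np.load("fit.npz");p=d["p"]
e=robot.get_state()["ee_pos"]
robot.move_linear([e[0],e[1],.44],.25)
j=np.array(robot.get_state()["qpos"]);j[0]=-.42;j[2]=0;j[4]=0
j[6]=-.6
robot.goto_joints(j); s=robot.get_state();print(s["ee_pos"],s["qpos"],s["time"])
P=W(p,[.012,.184,0])[0]
robot.move_ptp([P[0],P[1],.40],down(p[2]+np.pi/2)); s=robot.get_state();print(s["qpos"].round(2),s["time"])
c=robot.camera_info("wrist");cv2.imwrite("pics/w3.png",robot.grab_frame("wrist")[:,:,::-1])
K=np.array([[c["fx"],0,c["cx"]],[0,c["fy"],c["cy"]],[0,0,1.]])
X=W(p,[[.012,.18,.156],[-.112,.18,.156],[-.056,.199,.156],lidpt(p[3],.296,.128)])
print(cv2.fisheye.projectPoints(X.reshape(-1,1,3),c["rvec"],c["tvec"],K,np.zeros(4))[0].reshape(-1,2).round(0))
E
```

```text
[0.55562602 0.21316244 0.4381356 ] [-4.18628908e-01  2.55448223e-01  5.91579987e-04  1.36175985e+00
  1.37532660e-04  1.52999462e+00 -6.00132923e-01] 9.225
[-0.46  0.38 -0.07  1.28  0.03  1.49 -0.38] 9.6833
[[318. 182.]
 [228. 182.]
 [267. 168.]
 [203. 256.]]
```

View pics/w3.png

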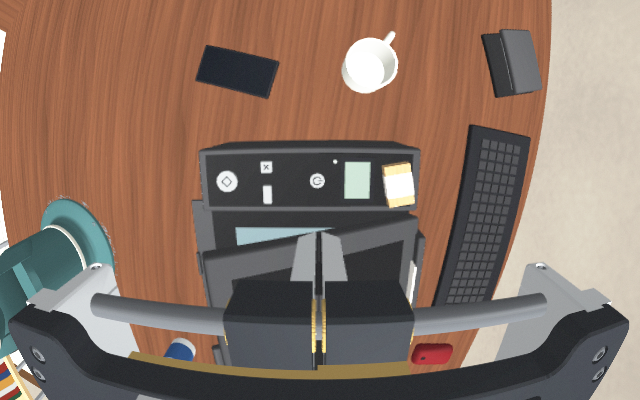

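The wrist view puts the power key at (317,181), the start key at (227,181) and the stop key at (266,167). All are within about 1 px of the model, so I'll press the power key.

```bash
cat >> h.py <<'E'
def press(P,ztop,travel=.004,lift=.04):
    robot.move_linear([P[0],P[1],ztop+.02+TIP],.2)
    f0=robot.get_state()["force"]
    r=robot.move_linear([P[0],P[1],ztop-travel-.003+TIP],.025,threshold=14)
    robot.pause(.3);s=robot.get_state();print(r,s["ee_pos"]-[0,0,TIP],s["force"]-f0)
    robot.move_linear([P[0],P[1],ztop+lift+TIP],.15)
E
python3 - <<'E'
from h import *
d=np.load("fit.npz");p=d["p"]
P=W(p,[.012,.183,0])[0]
press(P,.156,lift=.10)
robot.move_linear([P[0],P[1],.44],.25)
s=robot.get_state();print(s["ee_pos"],s["time"])
cv2.imwrite("pics/w4.png",robot.grab_frame("wrist")[:,:,::-1])
E
```

```text
True [0.58586395 0.29086642 0.15226645] [-2.93844999 -2.20558676 10.64705763]
[0.58565217 0.29073418 0.43802007] 13.7667
```

View pics/w4.png

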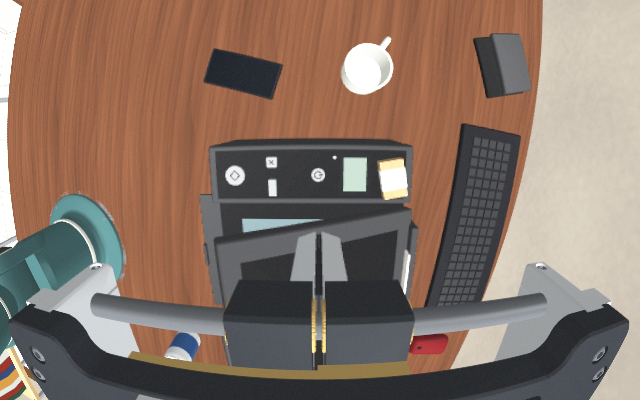

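The power key bottomed out (tip at 152.3 mm) and came back up. Now I'll push the lid along its arc.

```bash
python3 - <<'E'
from h import *
d=np.load("fit.npz");p=d["p"]
a0=p[3]
P=W(p,lidpt(a0,.245,-.047))[0]
R=down(p[2]+np.pi/2)
robot.move_ptp([P[0],P[1],.44],R)
robot.move_linear([P[0],P[1],P[2]+.03+TIP],.2)
f0=robot.get_state()["force"]
r=robot.move_linear([P[0],P[1],P[2]-.01+TIP],.03,threshold=2.)
s=robot.get_state();print(r,s["ee_pos"]-[0,0,TIP],P,s["force"]-f0,s["time"])
z=s["ee_pos"][2]-TIP
for a in np.linspace(a0,0,8)[1:]:
    Q=W(p,lidpt(a,.245,-.047))[0]
    if a<1e-6: Q[2]-=.004
    if Q[2]>z: continue
    r=robot.move_linear([Q[0],Q[1],Q[2]+TIP],.06,threshold=14)
    s=robot.get_state();print(round(a,3),r,s["ee_pos"]-[0,0,TIP],(s["force"]-f0).round(1),round(s["time"],2))
    if r and a>1e-6: break
robot.pause(.3);s=robot.get_state();print(s["ee_pos"]-[0,0,TIP],(s["force"]-f0).round(1))
E
```

```text
True [0.54656981 0.05231781 0.26559242] [0.54693375 0.0523478  0.25824564] [0.7274432  0.17332715 0.00169378] 16.3833
0.386 False [0.53906726 0.05117003 0.24427313] [0.5 0.2 0.8] 16.92
0.322 False [0.53208099 0.05008208 0.22993651] [ 1.4  0.2 -0.1] 17.33
0.257 False [0.52617502 0.04921623 0.21523037] [1.  0.6 0.3] 17.75
0.193 False [0.52120786 0.04845926 0.20018351] [0.7 0.1 0.1] 18.17
0.129 False [0.51722006 0.04788558 0.18485754] [1.8 0.9 1. ] 18.58
0.064 False [0.51421471 0.04741834 0.16932674] [ 1.9 -0.5  0.1] 19.0
0.0 True [0.51335239 0.04727346 0.15420657] [-2.4 -0.3 11.1] 19.32
[0.51336169 0.04727334 0.15419606] [-3.  -0.2 12.3]
```

The lid top measured 154.2 mm under 12 N, so it is shut. I'll lift off and check before pressing start.

```bash
python3 - <<'E'
from h import *
d=np.load("fit.npz");p=d["p"]
e=robot.get_state()["ee_pos"]
robot.move_linear([e[0],e[1],.28],.15)
P=W(p,[-.112,.182,0])[0]
robot.move_ptp([P[0],P[1],.30],down(p[2]+np.pi/2))
for n in("top","scene"): cv2.imwrite(f"pics/{n}5.png",robot.grab_frame(n)[:,:,::-1])
print("top",proj("top",W(p,[lidpt(0,.296,.128),lidpt(0,.296,-.222)])).round(1).tolist(),"scene",proj("scene",W(p,[lidpt(0,.296,.128),lidpt(0,.296,-.222)])).round(1).tolist())
for n,(x0,y0) in dict(top=(175,105),scene=(265,150)).items():
    a=cv2.imread(f"pics/{n}5.png");cv2.imwrite(f"pics/z{n}5.png",cv2.resize(a[y0:y0+150,x0:x0+200],None,fx=3,fy=3,interpolation=cv2.INTER_CUBIC))
print(robot.get_state()["time"],robot.get_state()["ee_pos"])
E
```

```text
top [[230.3, 242.9], [356.7, 220.5]] scene [[405.1, 183.5], [286.5, 177.2]]
21.5 [0.46423066 0.2695369  0.29971506]
```

View pics/zscene5.png

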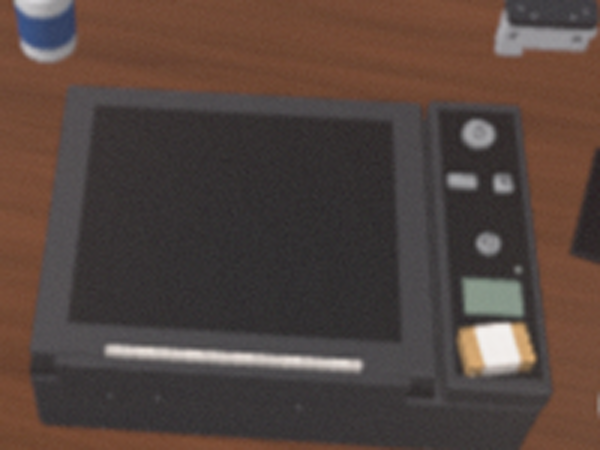

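View pics/ztop5.png

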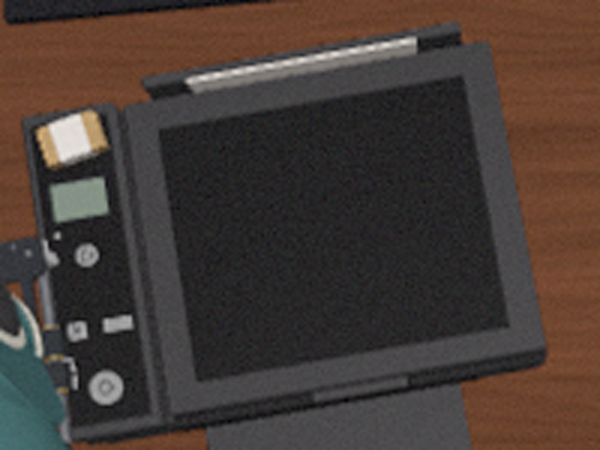

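The lid is shut: its front corners in the scene view are at about (406,184) and (288,179), against a predicted (405,183.5) and (286.5,177). Now the start key.

```bash
python3 - <<'E'
from h import *
d=np.load("fit.npz");p=d["p"]
P=W(p,[-.114,.181,0])[0]
press(P,.156,lift=.10)
robot.move_linear([P[0],P[1],.42],.25)
robot.pause(.3)
c=robot.camera_info("wrist")
cv2.imwrite("pics/w6.png",robot.grab_frame("wrist")[:,:,::-1]);cv2.imwrite("pics/top6.png",robot.grab_frame("top")[:,:,::-1])
s=robot.get_state();print(s["time"],s["force"])
E
```

```text
True [0.4615968  0.27002822 0.15219449] [-3.88561215 -1.42538189 11.96932406]
25.35 [-0.59887702 -0.20876407  0.08239907]
```

View pics/w6.png

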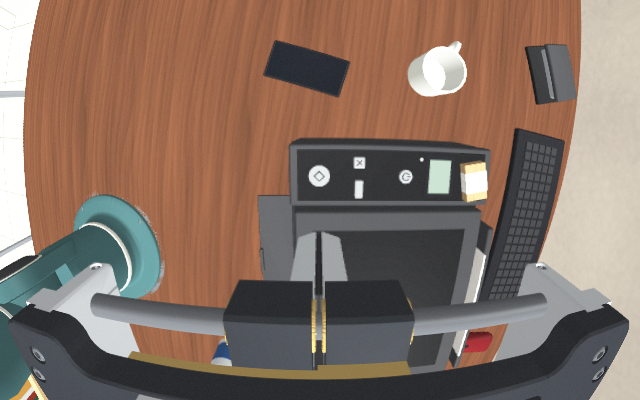

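View pics/top6.png

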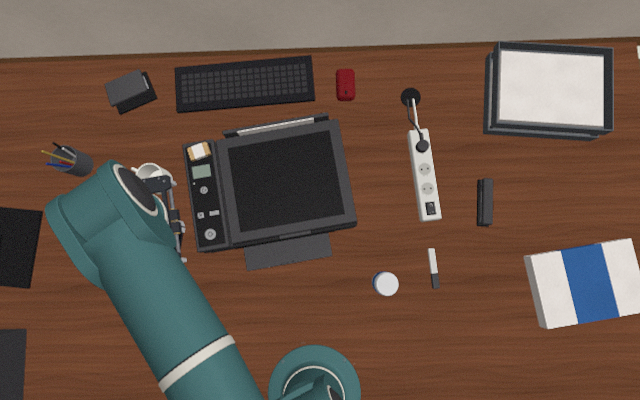

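The start key bottomed (tip at 152.2 mm) and is up again. The lid is shut, and the can (386,284), marker, stapler, staple box, mug and phone all look unmoved. The arm is clear, so I'll hand in.

```bash
python3 -c "
from rig import robot
print(robot.sign_off())"
```

```text
the job is handed in; nothing more can be done
None
```

I switched the strip on, pressed the power key, pushed the lid shut and pressed the start key, in that order, and handed the job in at about 25 s. The hand-in reported no verdict.

| Step | Tip height at contact | Expected height | Force |
|---|---|---|---|
| Rocker fully on | 47.3 mm | 47 mm | 13 N |
| Power key fully in | 152.3 mm | 152 mm | 11 N |
| Lid shut | 154.2 mm | 154 mm | 12 N |
| Start key fully in | 152.2 mm | 152 mm | 12 N |

- **Camera checks:** The final pictures show the lid flat, the keys apparently up and the other loose things where they were. In the scene view, taken before the start press, the lid's front corners were within about 2 px of the shut prediction.
- **Fit error:** One hand-picked lid corner in the first top image was 3 px off the fitted model. All the other points I fitted agreed to within about 1.6 px.
- **Not seen:** I could not see the booklet under the lid. I assume it stayed put, since nothing touched it.

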